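# Right the tipped specimen bottles in the microscope bench's lane

### The job

Two specimen bottles, one with a red cap and one with a green cap, have toppled over the rails of the bottle lane. Stand each upright again, cap up, centred and squared up on one of the two blue-outlined squares of the lane that have no standing bottle, one bottle to a square. Set them down gently, without dropping, banging or pressing hard, and leave the white-capped bottles, the microscope and everything else on the bench undisturbed.

Things in the scene. Friction and masses are not known exactly. Their poses are not given: they have to be found in the camera images.
- rack: Aluminium bottle lane fixed to the bench: base 100 x 430 mm, its top (the lane floor) 8 mm above the bench; a dark rail 10 mm thick along each long side, top 24 mm above the bench, 72 mm clear between. Origin: centre of its underside; y runs along the lane, x across it, away from the robot. Four 60 mm blue-outlined squares on the floor's centre line, 100 mm apart.
- bottle_red: Tipped square amber bottle, red cap. Body 44 x 44 mm, 64 mm high, short shoulder, round cap 31 mm across from 70 to 86 mm; about 160 g. Origin: centre of its underside; z towards the cap. It starts leaning about 55 degrees from vertical, the lower edge of its underside on the lane floor, its side on the rail on the robot's side (-x of the rack), cap out over the rail.
- bottle_green: Tipped square amber bottle, green cap. Body 44 x 44 mm, 64 mm high, short shoulder, round cap 31 mm across from 70 to 86 mm; about 160 g. Origin: centre of its underside; z towards the cap. It starts leaning about 55 degrees from vertical, the lower edge of its underside on the lane floor, its side on the rail on the far side (+x of the rack), cap out over the rail.
- neighbour1: Standing amber bottle with a white cap, same size as the tipped ones, in the lane; origin at the centre of its underside, z up.
- neighbour2: Another standing amber bottle with a white cap, like neighbour1.
- microscope: Digital microscope on an aluminium stand, fixed: base plate 190 x 110 mm, 262 mm high; origin under the centre of its base.
- specimen_box: Small white specimen box with squared paper on top, 75 x 60 x 22 mm; origin under its centre.
- slide_box: Blue slide box, 100 x 85 x 34 mm; origin under its centre.
- wash_jar: White jar with a blue cap, 64 mm across, 85 mm high; origin under its centre.
- beaker: Empty glass beaker, 68 mm across, 80 mm high; origin under its centre.
- brush: Small cleaning brush lying on the bench, 150 mm long along its x; origin under its middle.
- place0 (a point): Centre of blue square 0 of the lane, on the lane floor (8 mm above the bench); squares 0 to 3 run towards the rack's +y.
- place1 (a point): Centre of blue square 1 of the lane, on the lane floor (8 mm above the bench); squares 0 to 3 run towards the rack's +y.
- place2 (a point): Centre of blue square 2 of the lane, on the lane floor (8 mm above the bench); squares 0 to 3 run towards the rack's +y.
- place3 (a point): Centre of blue square 3 of the lane, on the lane floor (8 mm above the bench); squares 0 to 3 run towards the rack's +y.

How it is judged:
At the end, for the whole second after the job is handed in: Red- and green-capped bottles each stand on the lane floor (underside within 3 mm of it), within 0.1 rad of upright, within 10 mm of the centre of a blue square, squared to the lane within 0.17 rad, at rest; both white-capped bottles are upright (0.1 rad) and within 15 mm of where they started (angle between each of bottle_red, bottle_green, neighbour1, neighbour2's own z axis and vertical below 0.1 rad and (horizontal distance between bottle_red and place0 below 0.01 m or horizontal distance between bottle_red and place1 below 0.01 m or horizontal distance between bottle_red and place2 below 0.01 m or horizontal distance between bottle_red and place3 below 0.01 m) and z of bottle_red in the frame of rack between 0.005 and 0.011 m and (angle between the x axis of bottle_red and the x axis of rack, either way round below 0.17 rad or angle between the x axis of bottle_red and the y axis of rack, either way round below 0.17 rad) and linear speed of each of bottle_red, bottle_green below 0.02 m/s and angular speed of each of bottle_red, bottle_green below 0.2 rad/s and (horizontal distance between bottle_green and place0 below 0.01 m or horizontal distance between bottle_green and place1 below 0.01 m or horizontal distance between bottle_green and place2 below 0.01 m or horizontal distance between bottle_green and place3 below 0.01 m) and z of bottle_green in the frame of rack between 0.005 and 0.011 m and (angle between the x axis of bottle_green and the x axis of rack, either way round below 0.17 rad or angle between the x axis of bottle_green and the y axis of rack, either way round below 0.17 rad) and distance of each of neighbour1, neighbour2 from where it was at the start of the episode below 0.015 m); the robot touches nothing.
It fails at once if a standing bottle is shifted by more than 15 mm or rocked past 15 degrees (distance of any of neighbour1, neighbour2 from where it was at the start of the episode above 0.015 m or angle between any of neighbour1, neighbour2's own z axis and vertical above 0.26 rad).
It fails at once if something else on the bench is shifted by more than 20 mm (distance of any of specimen_box, slide_box, wash_jar, beaker, brush from where it was at the start of the episode above 0.02 m).
It fails at once if the microscope is knocked (more than 5 N) (contact force between microscope and the arm above 5 N).
It fails at once if a tipped bottle is banged or pressed on the lane with more than 60 N (contact force between any of bottle_red, bottle_green and rack above 60 N).
It fails at once if a tipped bottle is dropped (moves at over 0.3 m/s with the fingers off it) ((linear speed of bottle_red above 0.3 m/s and contact force between bottle_red and the fingers below 0.05 N) or (linear speed of bottle_green above 0.3 m/s and contact force between bottle_green and the fingers below 0.05 N)).
It also fails if it takes over 72 s, if anything falls off the work surface, if the arm or the gripper's body presses on something with over 40 N, if the wrist force passes 120 N, or if a joint passes its speed limit or range.

### The arm

A 6-joint arm with a two-finger parallel gripper is mounted at the origin on the work surface. World frame = base frame: x ahead of the robot, y to its left, z up, the work surface at z = 0. Lengths are in m, angles in rad, forces in N, time in s.
With the tool pointing down it reaches from about 0.325 to 0.775 m from the base axis. Payload 9.3 kg.
Tool frame: the origin (TCP) lies where the fingers leave the gripper's body, on its centre line; the fingertips stand 73 mm ahead of it and the grasp point (between the pads) lies 54 mm ahead of it; z points along the fingers, y is the line along which they close (so a half turn about z gives the same grasp; the last joint's range is limited). The gripper opens to 85 mm and grips with 20 to 120 N. Pads are 22 mm wide; open, the fingers measure 114 mm over their backs; the gripper's body (76 mm by 85 mm) begins 54 mm behind the grasp point. The pads swing forward as they close: fully open they stand 13 mm farther back than shut.
Start: joints at [-1.45, 0.259, 0.021, 1.334, 0, 1.418], TCP at [0.149, -0.53, 0.304] pointing down, gripper open.
Joint ranges: [-3.04, 3.04], [-0.91, 1.82], [-1.04, 1.36], [-1.92, 1.95], [-1.52, 1.45], [-3.14, 3.14]. Speed limits (rad/s): [2.22, 2.22, 2.79, 3.14, 3.14, 3.14].

### API

Orientations are given as a unit quaternion [x, y, z, w].
In Python, from workcell import manip gives the robot as it stands. The module is installed in compiled form; this text tells all that it offers.
- The arm moves only by the tool step_arm, never from a script. Its argument "deltas" is a list of rows, each a list of 3 entries, a list of its own where there are three numbers: the shift along the tool's x, y, z in mm, then the turn, a rotation vector about the tool's x, y, z in degrees, then the opening, from -1 (shut) to 1 (fully open). A call has 1 to 5 rows; each row shifts and turns the commanded pose from where the row before left it, along the tool's axes as they then stand; what a row does not reach is not made up. A row lasts 1/10 s, in which the tool goes at most 50 mm and 8.59 degrees, less where a joint would pass 70% of its speed; a pose out of reach is approached as far as the arm can. A call with a gripper value outside its range is refused whole. The fingers move at their own pace and stop on an object; "grip_force" is the grip in N (left out, the last holds). Time passes only in rows, so rows that do not move let the fingers close. It gives the time, the measured TCP pose, the force, the opening and the grip force at its end, in the units of the state.
- manip.read_state(): the state, without advancing time (a new reading comes with each control period).
- manip.read_camera(name): name is "side" or "top"; returns a dict with "frame" (420x560x3 uint8, red, green, blue), "fx", "fy", "cx", "cy" (pixels), "k1" (the pictures are not rectified: a ray, as slopes to the right and down, at radius r is drawn at 1 + k1 r^2 times it, then the intrinsics apply), "cam_to_world" (4x4, takes a point from camera to world coordinates). Camera axes: x right, y up, looking along -z (the intrinsics and any distortion apply to the point x, -y, -z); pixel columns grow to the right and rows downward; lengths in m; the calibration is good to about 2 mm. A picture is of the moment at which its call begins. There is no depth.
- manip.close_job(): hands the job in; it is judged then, once.
The state is a dict: "time_s": time; "joints": joint angles; "qd": joint speeds; "joint_efforts": joint torques, N m; "position": TCP position; "tool_rot": TCP orientation; "wrist_force": force on the tool from outside, world axes, zero at the start; "moment": the same for the moment, N m; "grip_width": opening from 0.0 (shut) to 1.0 (fully open); "grip_force": force on a finger pad.
Only numpy, scipy, OpenCV 4.12 (cv2) and the standard library are available. Lean on these libraries where they do the work, as an engineer would, in place of code of your own. Each camera call takes 0.05 s, during which the arm holds its last target. There are 200 camera calls.

## Working session

There is one attempt and no reset: what is moved stays moved. The work goes in short steps, Python scripts to look and compute and a tool call to move; the robot and the scene stay as the last step left them, time stands still between calls to the robot, and variables do not carry over. Pictures are saved under pics/ and viewed, at most 10 in all, crops included, and the job is handed in when it is done.

Besides the shell and the picture viewer there is one more tool, called after ">>>" as name([rows], argument=value, ...), one row to a line, values as JSON. step_arm: Moves the arm, as the interface text tells. Its arguments: {"type":"object","properties":{"deltas":{"type":"array"},"grip_force":{"type":"number"}},"required":["deltas"]}

```bash
mkdir -p pics
cat > h.py <<'E'
import numpy as np, cv2
from workcell import manip
from scipy.spatial.transform import Rotation as R
def ray(c,u,v):
    k=np.array([[c["fx"],0,c["cx"]],[0,c["fy"],c["cy"]],[0,0,1.]])
    d=cv2.undistortPoints(np.array([[[u,v]]],float),k,np.array([c["k1"],0,0,0.]))[0,0]
    T=np.array(c["cam_to_world"]); return T[:3,3],T[:3,:3]@np.array([d[0],-d[1],-1])
def onz(c,u,v,z):
    o,d=ray(c,u,v); return o+d*(z-o[2])/d[2]
def tri(c1,p1,c2,p2):
    o1,d1=ray(c1,*p1);o2,d2=ray(c2,*p2)
    s=np.linalg.lstsq(np.c_[d1,-d2],o2-o1,rcond=None)[0]
    a,b=o1+s[0]*d1,o2+s[1]*d2
    return (a+b)/2,np.linalg.norm(a-b)
def save(n):
    c=manip.read_camera(n.split('_')[0]); cv2.imwrite(f"pics/{n}.png",c["frame"][:,:,::-1]); return c
E
python3 - <<'E'
from h import *
for n in("top","side"):
    c=save(n+"_0"); print(n,c["fx"],c["k1"],np.round(c["cam_to_world"],3).tolist())
print(manip.read_state())
E
```

```text
top 406.40171039294347 0.008204471362986243 [[-0.021, 0.988, -0.154, 0.353], [-1.0, -0.023, -0.014, -0.019], [-0.017, 0.154, 0.988, 1.015], [0.0, 0.0, 0.0, 1.0]]
side 479.2685319472749 -0.15382497733043984 [[-0.693, 0.554, -0.461, -0.094], [-0.721, -0.539, 0.435, 0.573], [-0.008, 0.634, 0.773, 1.072], [0.0, 0.0, 0.0, 1.0]]
{'time_s': 0.1, 'joints': array([-1.44958750e+00,  2.59159103e-01,  2.08662315e-02,  1.33364705e+00,
       -3.93080670e-06,  1.41823006e+00]), 'qd': array([ 0.00029148, -0.00024754,  0.00232652,  0.00046861, -0.00028727,
        0.0002914 ]), 'joint_efforts': array([ 2.27233111e-03, -5.56695092e+01,  3.45070231e+01,  1.16563556e-02,
       -2.23750471e-04,  2.87440983e-06]), 'position': array([ 0.14869852, -0.52937909,  0.30332519]), 'tool_rot': array([ 9.90645359e-01,  1.36460421e-01,  6.99953857e-06, -5.71759037e-04]), 'wrist_force': array([ 0.24111672,  0.44495789, -0.11932298]), 'moment': array([0.01887208, 0.04484006, 0.00933207]), 'grip_force': 0.0, 'grip_width': 0.9962335802141984}
```

View pics/top_0.png

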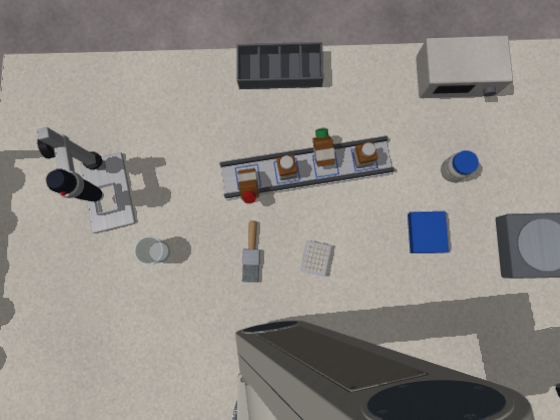

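View pics/side_0.png

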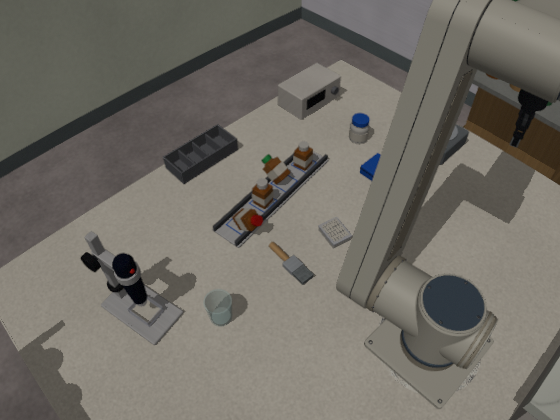

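Run:
```python
from h import *
t=manip.read_camera("top");s=manip.read_camera("side")
f=t["frame"][110:215,205:405]; cv2.imwrite("pics/crop1.png",cv2.resize(f,None,fx=4,fy=4,interpolation=cv2.INTER_CUBIC)[:,:,::-1])
f=s["frame"][130:250,205:340]; cv2.imwrite("pics/crop2.png",cv2.resize(f,None,fx=5,fy=5,interpolation=cv2.INTER_CUBIC)[:,:,::-1])
def blobs(c,name,box):
    im=c["frame"];h=cv2.cvtColor(im,cv2.COLOR_RGB2HSV);H,S,V=h[...,0],h[...,1],h[...,2]
    M=dict(red=((H<6)|(H>174))&(S>150)&(V>60),green=(H>50)&(H<80)&(S>120)&(V>40),white=(S<40)&(V>150),
      blue=(H>105)&(H<130)&(S>60),dark=(V<70)&(S<90))
    x0,x1,y0,y1=box
    for k,m in M.items():
        m=m.astype(np.uint8);z=np.zeros_like(m);z[y0:y1,x0:x1]=m[y0:y1,x0:x1]
        n,_,st,ce=cv2.connectedComponentsWithStats(z)
        for i in range(1,n):
            if st[i,4]>25: print(name,k,st[i].tolist(),ce[i].round(1))
blobs(t,"top",(205,405,110,215)); blobs(s,"side",(205,340,130,250))
```

```text
top red [243, 191, 13, 12, 130] [248.7 196.4]
top green [316, 129, 12, 9, 87] [321.5 132.7]
top white [205, 110, 200, 105, 14045] [303.1 159.4]
top white [329, 149, 5, 9, 43] [331.  153.2]
top white [339, 148, 16, 27, 228] [346.9 163.2]
top white [317, 150, 11, 10, 80] [321.4 154.6]
top white [296, 154, 20, 27, 151] [307.4 164.5]
top white [281, 156, 11, 12, 103] [286.  161.6]
top white [378, 158, 13, 10, 42] [385.8 164.1]
top white [257, 160, 20, 25, 234] [268.1 169.4]
top white [275, 163, 7, 19, 27] [277.2 173.7]
top white [315, 164, 22, 12, 116] [324.3 170.9]
top white [241, 173, 15, 7, 76] [247.9 176. ]
top blue [351, 149, 27, 23, 80] [361.2 163.7]
top blue [312, 153, 28, 25, 98] [325.5 168.3]
top blue [273, 158, 27, 27, 101] [286.7 173.9]
top blue [235, 164, 26, 26, 91] [247.2 173.2]
top dark [333, 137, 55, 12, 206] [358.4 142.5]
top dark [221, 148, 93, 19, 355] [265.5 157.3]
top dark [258, 168, 136, 25, 556] [324.  180.2]
top dark [225, 192, 15, 6, 56] [232.1 194.9]
side red [251, 215, 12, 11, 112] [256.4 220. ]
side green [262, 155, 9, 8, 39] [266.2 158.7]
side blue [268, 198, 10, 11, 29] [272.4 203.2]
side blue [226, 219, 16, 16, 27] [232.5 227.5]
side dark [205, 130, 33, 40, 918] [218.1 146.1]
side dark [284, 154, 10, 12, 49] [288.7 160.1]
side dark [261, 155, 67, 66, 423] [293.8 187.3]
side dark [213, 192, 39, 39, 262] [232.1 211.7]
side dark [235, 227, 23, 19, 106] [243.1 236.6]
```

View pics/crop1.png

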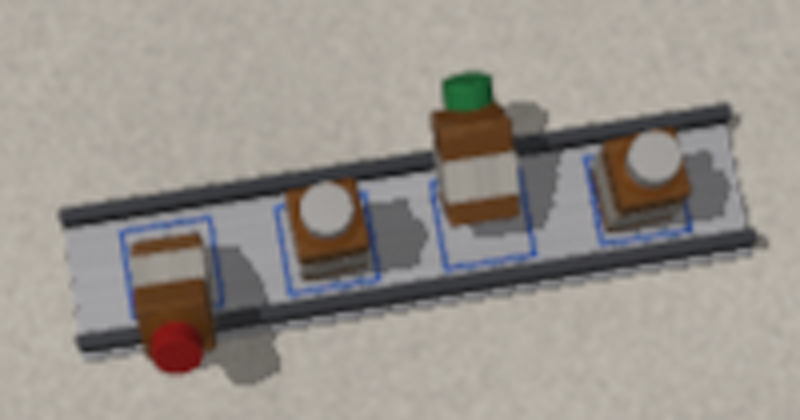

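View pics/crop2.png

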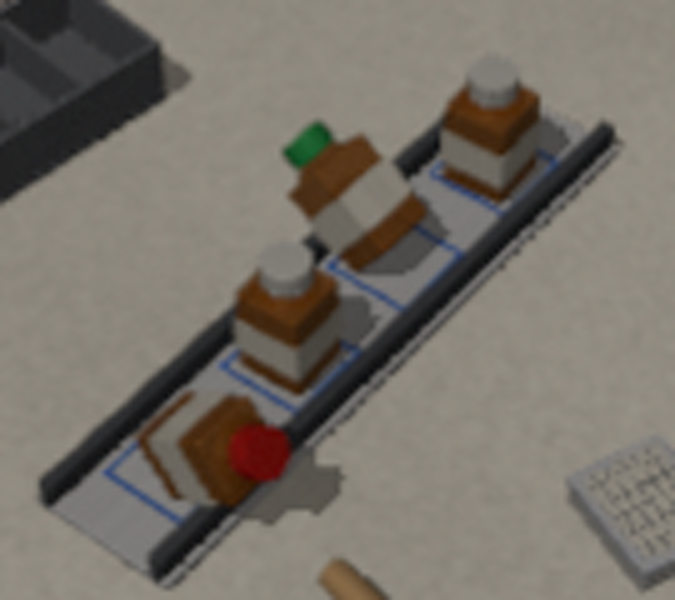

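Top crop: squares 3 (far left) and 1 are unoccupied. Red leans toward the robot at 3, with its cap at crop (176,348). Green leans away at 1, with its cap at (467,92). White caps stand on 2 and 0. The side crop agrees: red cap (260,452), green cap (308,145).

```bash
cat > m.py <<'E'
from h import *
from scipy.optimize import least_squares
def rackpose(t,C):
    P=[];L=[]
    for k,lx,ly,u,v in C:
        P.append(onz(t,205+u/4-.4,110+v/4-.4,.008)[:2]); L.append([lx*.03,(k-1.5)*.1+ly*.03])
    P=np.array(P);L=np.array(L)
    f=lambda p:(p[:2]+L@np.array([[np.cos(p[2]),np.sin(p[2])],[-np.sin(p[2]),np.cos(p[2])]])-P).ravel()
    r=least_squares(f,[.5,0,.15]); return r.x,f(r.x).reshape(-1,2)
E
python3 - <<'E'
from m import *
t=manip.read_camera("top");s=manip.read_camera("side")
C=[(3,1,1,122,232),(3,1,-1,210,218),(3,-1,-1,221,305),(2,1,1,276,206),(2,-1,1,293,295),(2,-1,-1,378,280),
(1,1,1,432,182),(1,-1,1,446,269),(1,-1,-1,534,254),(0,1,1,586,157),(0,-1,1,601,243),(0,-1,-1,690,231)]
p,res=rackpose(t,C); print("rack",p.round(4),np.rad2deg(p[2]).round(2)); print((res*1000).round(1).tolist())
Rz=np.array([[np.cos(p[2]),-np.sin(p[2])],[np.sin(p[2]),np.cos(p[2])]])
loc=lambda q:np.r_[(q[:2]-p[:2])@Rz,q[2]].round(4)
for k in range(4): print("place",k,(p[:2]+Rz@[0,(k-1.5)*.1]).round(4))
for n,a,b in(("red",(248.7,196.4),(256.4,220)),("green",(321.5,132.7),(266.2,158.7))):
    q,e=tri(t,a,s,b); print(n,"cap",q.round(4),"gap",e.round(4),"in rack",loc(q))
# neighbours: cap top centres, z=0.094
for n,u,v in(("n2",326,209),("n0",654,157)): print(n,loc(onz(t,205+u/4-.4,110+v/4-.4,.094)))
# body edges mid points (upper faces)
def L(u,v,z): return loc(onz(t,205+u/4-.4,110+v/4-.4,z))
print("red upper base edge",L(133,241,.044),L(201,234,.044)); print("green upper base edge",L(447,222,.044),L(521,212,.044))
tr=p[:2];
E
```

```text
rack [ 0.6112 -0.0632  0.1402] 8.03
[[1.1, 1.8], [1.7, -1.3], [-0.9, -3.3], [0.4, 1.4], [-0.7, 2.8], [-0.7, -2.6], [1.2, 2.3], [-1.1, 1.0], [-1.1, -2.4], [1.2, 2.1], [-1.6, 0.6], [0.4, -2.3]]
place 0 [ 0.6322 -0.2117]
place 1 [ 0.6182 -0.1127]
place 2 [ 0.6042 -0.0137]
place 3 [0.5903 0.0853]
red cap [0.5278 0.0769 0.0687] gap 0.0004 in rack [-0.063   0.1504  0.0687]
green cap [ 0.6809 -0.1006  0.0677] gap 0.0003 in rack [ 0.0638 -0.0468  0.0677]
n2 [-0.0011  0.0503  0.094 ]
n0 [-0.0018 -0.1437  0.094 ]
red upper base edge [0.012  0.1689 0.044 ] [0.0095 0.127  0.044 ]
green upper base edge [-0.0079 -0.0232  0.044 ] [-0.0092 -0.069   0.044 ]
```

>>> step_arm([
  [[0,0,0],[0,0,7.7],0.6],
  [[27,-39,0],[0,0,0],0.6],
  [[27,-39,0],[0,0,0],0.6],
  [[27,-39,0],[0,0,0],0.6],
  [[27,-39,0],[0,0,0],0.6],
], grip_force=40)

```text
time_s: 0.8
position: [0.2343, -0.3583, 0.3038]
tool_rot: [0.998, 0.069, 0.0, -0.0]
wrist_force: [0.8, -0.4, 0.6]
grip_width: 0.797
grip_force: 0.0
```

>>> step_arm([
  [[27,-39,0],[0,0,0],0.6],
  [[27,-39,0],[0,0,0],0.6],
  [[27,-39,0],[0,0,0],0.6],
  [[27,-39,0],[0,0,0],0.6],
  [[27,-39,0],[0,0,0],0.6],
])

```text
time_s: 1.3
position: [0.3409, -0.1463, 0.3042]
tool_rot: [0.998, 0.069, 0.0, 0.0]
wrist_force: [0.6, -0.7, 1.1]
grip_width: 0.797
grip_force: 0.0
```

>>> step_arm([
  [[27,-39,0],[0,0,0],0.6],
  [[27,-39,0],[0,0,0],0.6],
  [[27,-39,0],[0,0,0],0.6],
  [[27,-39,0],[0,0,0],0.6],
  [[27,-39,0],[0,0,0],0.6],
])

```text
time_s: 1.8
position: [0.4476, 0.0659, 0.3041]
tool_rot: [0.998, 0.07, 0.0, 0.0]
wrist_force: [1.0, -0.8, 0.6]
grip_width: 0.801
grip_force: 0.0
```

>>> step_arm([
  [[0,0,0],[0,8,0],0.6],
  [[0,0,0],[0,8,0],0.6],
  [[0,0,0],[0,8,0],0.6],
  [[0,0,0],[0,8,0],0.6],
  [[0,0,0],[0,8,0],0.6],
])

```text
time_s: 2.3
position: [0.4469, 0.064, 0.3046]
tool_rot: [0.936, 0.066, 0.344, -0.024]
wrist_force: [1.4, 0.0, 0.1]
grip_width: 0.803
grip_force: 0.0
```

```bash
cat > g.py <<'E'
from m import *
P=np.array([.6112,-.0632,.1402])
def info(x,y,z,tilt,off=.054):
    """grasp point target in rack x,y / world z, tilt deg"""
    st=manip.read_state(); Rr=R.from_rotvec([0,0,P[2]]); 
    Rt=Rr*R.from_matrix(np.diag([1.,-1,-1]))*R.from_rotvec([0,np.deg2rad(tilt),0])
    g=Rr.apply([x,y,0])+[P[0],P[1],z]; tcp=g-Rt.apply([0,0,off])
    Rc=R.from_quat(st["tool_rot"]); c=np.array(st["position"])
    gc=Rr.inv().apply(c+Rc.apply([0,0,off])-[P[0],P[1],0])
    print("t",round(st["time_s"],2),"grasp now rack mm",(gc*1e3).round(1),"joints",st["joints"].round(2),"gw",round(st["grip_width"],3),"F",st["wrist_force"].round(1))
    print(" tool-frame shift mm",(Rc.inv().apply(tcp-c)*1e3).round(1),"(in target axes",(Rt.inv().apply(tcp-c)*1e3).round(1),") turn deg",np.rad2deg((Rc.inv()*Rt).as_rotvec()).round(2))
E
python3 -c "
from g import *
info(-.0375-.0707,.1495,.052+.0707,45)"
```

```text
t 2.3 grasp now rack mm [-110.   148.9  263.5] joints [-0.13 -0.25 -0.68  0.45  0.17  2.93] gw 0.803 F [1.4 0.  0.1]
 tool-frame shift mm [-94.2  -0.7 108.6] (in target axes [-102.6   -0.6  100.6] ) turn deg [0.03 4.62 0.02]
```

>>> step_arm([
  [[0,0,0],[0,4.6,0],0.6],
  [[-26,0,25],[0,0,0],0.6],
  [[-26,0,25],[0,0,0],0.6],
  [[-26,0,25],[0,0,0],0.6],
  [[-25,0,25],[0,0,0],0.6],
])

```text
time_s: 2.8
position: [0.4456, 0.0635, 0.162]
tool_rot: [0.924, 0.065, 0.377, -0.026]
wrist_force: [-106.5, 1.8, -93.9]
grip_width: 0.795
grip_force: 0.0
```

```bash
python3 -c "
from g import *
info(-.0375,.1495,.052,45); 
for n in ('top_1','side_1'): save(n)
a=cv2.imread('pics/top_1.png')[110:260,180:330];b=cv2.imread('pics/side_1.png')[130:280,180:330]
cv2.imwrite('pics/both1.png',cv2.resize(np.hstack([a,b]),(800,400),interpolation=cv2.INTER_CUBIC))"
```

```text
t 2.8 grasp now rack mm [-108.5  148.6  123.5] joints [-0.15 -0.05 -1.04 -0.17  0.2   2.94] gw 0.795 F [-106.5    1.8  -93.9]
 tool-frame shift mm [  0.2  -0.9 100.8] (in target axes [ -0.9  -0.8 100.8] ) turn deg [ 0.01  0.59 -0.02]
```

View pics/both1.png

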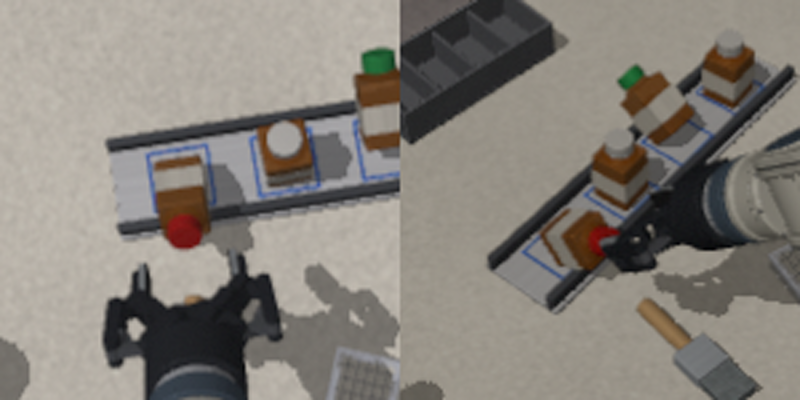

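The picture shows the fingers straddling the red cap with nothing touched. Left finger at (140,270) and right at (236,262) are centred on the cap at (184,232). j3 is at its range limit, so I'll back off that configuration.

>>> step_arm([
  [[0,0,10],[0,0,0],0.6],
  [[0,0,5],[0,0,0],0.6],
])

```text
time_s: 3.1
position: [0.4568, 0.065, 0.1524]
tool_rot: [0.924, 0.064, 0.376, -0.027]
wrist_force: [-0.5, -0.2, -0.6]
grip_width: 0.798
grip_force: 0.0
```

```bash
python3 -c "
from g import *
info(-.0375,.1495,.052,45); s=manip.read_state(); print(s['joints'],s['moment'],s['joint_efforts'].round(1))"
```

```text
t 3.1 grasp now rack mm [-97.2 148.5 113.7] joints [-0.13 -0.01 -1.04 -0.22  0.19  2.94] gw 0.798 F [-0.5 -0.2 -0.6]
 tool-frame shift mm [-1.1 -1.  85.9] (in target axes [-2.1 -1.  85.9] ) turn deg [ 0.    0.69 -0.05]
[-0.13457349 -0.00923369 -1.04128272 -0.21543079  0.19065046  2.94336833] [-0.10880634  0.61707762 -0.02940989] [ -0.4 -25.8  26.3  -6.    0.5  -0. ]
```

>>> step_arm([
  [[6,0,15],[0,-7,0],0.6],
  [[0,0,15],[0,0,0],0.6],
  [[0,0,15],[0,0,0],0.6],
  [[0,0,10],[0,0,0],0.6],
  [[0,0,0],[0,0,0],0.6],
])

```text
time_s: 3.6
position: [0.4955, 0.0705, 0.1136]
tool_rot: [0.945, 0.066, 0.319, -0.023]
wrist_force: [-0.1, -0.0, 0.1]
grip_width: 0.8
grip_force: 0.0
```

```bash
python3 -c "
from g import *
info(-.0375,.1495,.052,38)"
```

```text
t 3.6 grasp now rack mm [-63.2 148.6  70.6] joints [-0.09  0.13 -0.94 -0.14  0.14  2.96] gw 0.8 F [-0.1 -0.   0.1]
 tool-frame shift mm [ 8.5 -1.  30.4] (in target axes [ 8.1 -1.  30.5] ) turn deg [-0.02  0.73 -0.04]
```

>>> step_arm([
  [[4,-1,12],[0,0,0],0.6],
  [[4,0,10],[0,0,0],0.6],
  [[0,0,10],[0,0,0],0.6],
  [[0,0,0],[0,0,0],0.3],
  [[0,0,0],[0,0,0],0.0],
])

```text
time_s: 4.1
position: [0.5207, 0.075, 0.0935]
tool_rot: [0.945, 0.066, 0.319, -0.023]
wrist_force: [0.9, 0.3, -0.1]
grip_width: 0.515
grip_force: 33.0
```

>>> step_arm([
  [[0,0,0],[0,0,0],-0.2],
  [[0,0,0],[0,0,0],-0.4],
  [[0,0,0],[0,0,0],-0.6],
  [[0,0,0],[0,0,0],-0.6],
])

```text
time_s: 4.5
position: [0.521, 0.0749, 0.0939]
tool_rot: [0.945, 0.066, 0.32, -0.022]
wrist_force: [-0.3, 0.4, -2.4]
grip_width: 0.51
grip_force: 41.6
```

```bash
python3 -c "
from g import *
info(-.0375,.1495,.052,38)
save('top_2');save('side_2')
a=cv2.imread('pics/top_2.png')[110:260,180:330];b=cv2.imread('pics/side_2.png')[130:280,180:330]
cv2.imwrite('pics/both2.png',cv2.resize(np.hstack([a,b]),(800,400),interpolation=cv2.INTER_CUBIC))"
```

```text
t 4.5 grasp now rack mm [-37.3 149.3  51. ] joints [-0.07  0.21 -0.91 -0.2   0.13  2.97] gw 0.51 F [-0.3  0.4 -2.4]
 tool-frame shift mm [-0.2 -0.1 -0.9] (in target axes [-0.2 -0.1 -0.9] ) turn deg [ 0.01  0.63 -0.04]
```

View pics/both2.png

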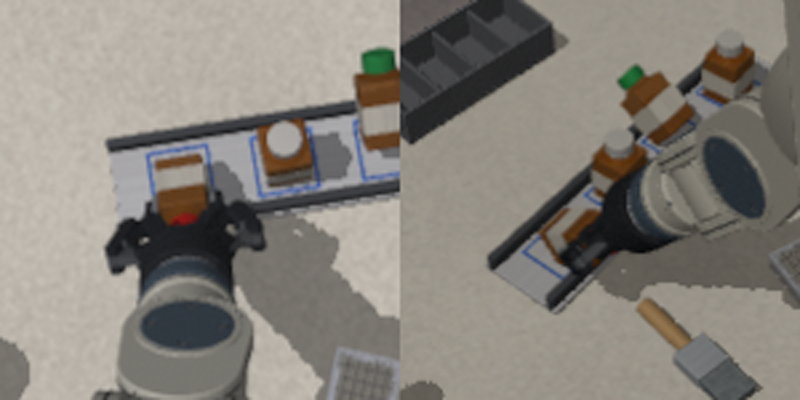

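Red is held: opening 43 mm, 42 N, fingers either side of the body. I'll lift it and right it in the air.

>>> step_arm([
  [[8,0,-11],[0,0,0],-0.6],
  [[8,0,-11],[0,0,0],-0.6],
  [[8,0,-11],[0,0,0],-0.6],
  [[9,0,-11],[0,0,0],-0.6],
  [[9,0,-11],[0,0,0],-0.6],
])

```text
time_s: 5.1
position: [0.5209, 0.0749, 0.1636]
tool_rot: [0.945, 0.066, 0.319, -0.022]
wrist_force: [0.3, 0.5, -2.1]
grip_width: 0.509
grip_force: 41.5
```

>>> step_arm([
  [[7.4,0,0.5],[0,-7.86,0],-0.6],
  [[7.4,0,0.5],[0,-7.86,0],-0.6],
  [[7.4,0,0.5],[0,-7.86,0],-0.6],
  [[7.4,0,0.5],[0,-7.86,0],-0.6],
  [[7.4,0,0.5],[0,-7.86,0],-0.6],
])

```text
time_s: 5.6
position: [0.5557, 0.0797, 0.1751]
tool_rot: [0.997, 0.07, -0.013, 0.001]
wrist_force: [0.3, -0.2, -3.3]
grip_width: 0.512
grip_force: 41.6
```

>>> step_arm([
  [[7.4,0,0.5],[0,-7.86,0],-0.6],
  [[7.4,0,0.5],[0,-7.86,0],-0.6],
  [[0,0,0],[0,0,0],-0.6],
  [[0,0,0],[0,0,0],-0.6],
])

```text
time_s: 6.0
position: [0.5702, 0.0818, 0.17]
tool_rot: [0.987, 0.069, -0.148, 0.01]
wrist_force: [0.2, 0.7, -1.5]
grip_width: 0.513
grip_force: 41.6
```

```bash
python3 -c "
from g import *
info(0,.150,.121,-17.5)
save('top_3');save('side_3')
a=cv2.imread('pics/top_3.png')[110:260,180:330];b=cv2.imread('pics/side_3.png')[120:270,180:330]
cv2.imwrite('pics/both3.png',cv2.resize(np.hstack([a,b]),(800,400),interpolation=cv2.INTER_CUBIC))"
```

```text
t 6.0 grasp now rack mm [-36.1 149.3 118.4] joints [ 0.01  0.53  0.07  1.4  -0.04  3.02] gw 0.513 F [ 0.2  0.7 -1.5]
 tool-frame shift mm [ 34.2  -0.8 -13.1] (in target axes [ 34.1  -0.7 -13.4] ) turn deg [-0.05 -0.48 -0.02]
```

View pics/both3.png

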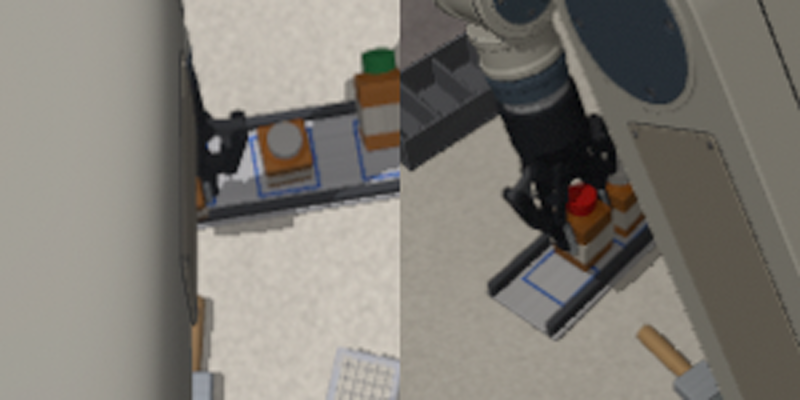

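```bash
cat >> g.py <<'E'
def capxz(c,color,y,box):
    h=cv2.cvtColor(c["frame"],cv2.COLOR_RGB2HSV);H,S,V=h[...,0],h[...,1],h[...,2]
    m=(((H<6)|(H>174))&(S>150)&(V>60)) if color=="red" else ((H>50)&(H<80)&(S>120)&(V>40))
    z=np.zeros(m.shape,np.uint8);x0,x1,y0,y1=box;z[y0:y1,x0:x1]=m[y0:y1,x0:x1]
    n,_,st,ce=cv2.connectedComponentsWithStats(z);i=1+st[1:,4].argmax()
    o,d=ray(c,*ce[i]);Rr=R.from_rotvec([0,0,P[2]]).inv();o=Rr.apply(o-[P[0],P[1],0]);d=Rr.apply(d)
    print(color,st[i].tolist(),"cap in plane y:",((o+d*(y-o[1])/d[1])*1e3).round(1))
E
python3 -c "
from g import *
capxz(manip.read_camera('side'),'red',.1493,(180,330,120,270))"
```

```text
red [243, 189, 11, 12, 109] cap in plane y: [-39.2 149.3 154.8]
```

>>> step_arm([
  [[17,-0.7,-5],[0,0,0],-0.6],
  [[20,0,-5],[0,-2.5,0],-0.6],
  [[5.8,0,19],[0,0,0],-0.6],
  [[5.8,0,19],[0,0,0],-0.6],
  [[0,0,0],[0,0,0],-0.6],
])

```text
time_s: 6.65
position: [0.6043, 0.0874, 0.1298]
tool_rot: [0.983, 0.069, -0.17, 0.012]
wrist_force: [-0.1, -0.8, -2.0]
grip_width: 0.508
grip_force: 41.6
```

```bash
python3 -c "
from g import *
info(0,.150,.050,-19.5);capxz(manip.read_camera('side'),'red',.150,(180,330,120,270))"
```

```text
t 6.65 grasp now rack mm [ -3.9 150.1  79. ] joints [ 0.02  0.64  0.15  1.42 -0.04  3.03] gw 0.508 F [-0.1 -0.8 -2. ]
 tool-frame shift mm [13.3  0.1 26. ] (in target axes [13.3  0.1 26. ] ) turn deg [-0.05  0.11 -0.03]
red [234, 193, 11, 12, 105] cap in plane y: [ -4.3 150.  113.2]
```

>>> step_arm([
  [[5.5,0,9],[0,0,0],-0.6],
  [[5,0,8.5],[0,0,0],-0.6],
  [[0.7,0,1.9],[0,0,0],-0.6],
  [[0.7,0,1.9],[0,0,0],-0.6],
  [[0,0,0],[0,0,0],-0.6],
])

```text
time_s: 7.2
position: [0.6097, 0.088, 0.1064]
tool_rot: [0.983, 0.069, -0.17, 0.012]
wrist_force: [-0.1, -0.6, -2.2]
grip_width: 0.509
grip_force: 41.6
```

>>> step_arm([
  [[0.3,0,0.9],[0,0,0],-0.6],
  [[0,0,0],[0,0,0],-0.6],
])

```text
time_s: 7.4
position: [0.6097, 0.088, 0.1057]
tool_rot: [0.983, 0.069, -0.169, 0.012]
wrist_force: [0.5, -0.0, -2.5]
grip_width: 0.509
grip_force: 41.6
```

>>> step_arm([
  [[0.3,0,0.9],[0,0,0],-0.6],
  [[0,0,0],[0,0,0],-0.6],
])

```text
time_s: 7.6
position: [0.6098, 0.088, 0.1049]
tool_rot: [0.983, 0.069, -0.169, 0.012]
wrist_force: [-0.5, -0.7, -0.3]
grip_width: 0.51
grip_force: 41.7
```

>>> step_arm([
  [[0.2,0,0.5],[0,0,0],-0.6],
  [[0,0,0],[0,0,0],-0.6],
])

```text
time_s: 7.8
position: [0.6097, 0.088, 0.1048]
tool_rot: [0.983, 0.069, -0.169, 0.012]
wrist_force: [0.1, 0.9, 4.7]
grip_width: 0.51
grip_force: 42.4
```

>>> step_arm([
  [[0.2,0,0.5],[0,0,0],-0.6],
  [[0,0,0],[0,0,0],-0.6],
])

```text
time_s: 8.0
position: [0.6097, 0.088, 0.1047]
tool_rot: [0.983, 0.069, -0.169, 0.012]
wrist_force: [-2.0, 0.6, 9.6]
grip_width: 0.508
grip_force: 42.9
```

```bash
python3 -c "
from g import *
info(0,.150,.050,-19.5);capxz(manip.read_camera('side'),'red',.150,(180,330,120,270))"
```

```text
t 8.0 grasp now rack mm [  1.6 150.   53.8] joints [ 0.02  0.67  0.13  1.38 -0.04  3.03] gw 0.508 F [-2.   0.6  9.6]
 tool-frame shift mm [-0.2 -0.   4.1] (in target axes [-0.2 -0.   4.1] ) turn deg [-0.02  0.02 -0.03]
red [233, 199, 11, 11, 97] cap in plane y: [  0.6 150.   88.5]
```

>>> step_arm([
  [[-0.2,0,-0.5],[0,0,0],-0.2],
  [[0,0,0],[0,0,0],0.05],
  [[0,0,0],[0,0,0],0.15],
  [[0,0,0],[0,0,0],0.3],
  [[0,0,0],[0,0,0],0.6],
])

```text
time_s: 8.55
position: [0.6097, 0.088, 0.1039]
tool_rot: [0.983, 0.069, -0.17, 0.012]
wrist_force: [0.1, 0.1, 0.6]
grip_width: 0.792
grip_force: 0.0
```

>>> step_arm([
  [[0,0,0],[0,0,0],0.6],
  [[0,0,-10],[0,0,0],0.6],
  [[0,0,-20],[0,0,0],0.6],
  [[0,0,-30],[0,0,0],0.6],
  [[0,0,-40],[0,0,0],0.6],
])

```text
time_s: 9.05
position: [0.6427, 0.0927, 0.1991]
tool_rot: [0.983, 0.069, -0.171, 0.012]
wrist_force: [2.1, -0.2, 1.1]
grip_width: 0.8
grip_force: 0.0
```

>>> step_arm([
  [[0,0,-40],[0,4,0],0.6],
  [[0,0,-40],[0,8,0],0.6],
  [[0,0,0],[0,8,0],0.6],
  [[0,0,0],[0,0,0],0.6],
  [[0,0,0],[0,0,0],0.6],
])

```text
time_s: 9.55
position: [0.6655, 0.0959, 0.2755]
tool_rot: [0.998, 0.07, 0.002, -0.0]
wrist_force: [0.6, 0.7, 0.4]
grip_width: 0.795
grip_force: 0.0
```

```bash
python3 -c "
from g import *
info(0.04+.04*.0,-.0465,.2,0);capxz(manip.read_camera('side'),'red',.150,(180,330,120,270))"
```

```text
t 9.55 grasp now rack mm [ 76.2 149.9 221.5] joints [0.02 0.48 0.29 1.38 0.   3.02] gw 0.795 F [0.6 0.7 0.4]
 tool-frame shift mm [-35.9 196.5  21.3] (in target axes [-36.  196.4  21.5] ) turn deg [-0.03 -0.2  -0.05]
red [233, 199, 11, 12, 100] cap in plane y: [  1.1 150.   86.6]
```

Red stands on square 3 (cap x 1 mm, z 87 mm). On to green.

>>> step_arm([
  [[-2,39,0],[0,0,0],0.6],
  [[-2,39,0],[0,0,0],0.6],
  [[-2,39,0],[0,0,0],0.6],
  [[-2,39,0],[0,0,0],0.6],
  [[-3,40.4,0],[0,0,0],0.6],
])

```text
time_s: 10.1
position: [0.684, -0.1017, 0.2728]
tool_rot: [0.998, 0.07, 0.001, -0.001]
wrist_force: [-0.2, -0.2, -0.0]
grip_width: 0.8
grip_force: 0.0
```

>>> step_arm([
  [[7,0,0.5],[0,-7.4,0],0.6],
  [[7,0,0.5],[0,-7.4,0],0.6],
  [[0,0,35],[0,0,0],0.6],
  [[0,0,30],[0,0,0],0.6],
  [[0,0,0],[0,0,0],0.6],
])

```text
time_s: 10.6
position: [0.6802, -0.1004, 0.2032]
tool_rot: [0.989, 0.069, -0.131, 0.007]
wrist_force: [-0.1, 0.3, 0.5]
grip_width: 0.801
grip_force: 0.0
```

```bash
python3 -c "
from g import *
info(0.039,-.0465,.052,-15)
save('top_4');save('side_4')
a=cv2.imread('pics/top_4.png')[90:240,220:370];b=cv2.imread('pics/side_4.png')[100:250,200:350]
cv2.imwrite('pics/both4.png',cv2.resize(np.hstack([a,b]),(800,400),interpolation=cv2.INTER_CUBIC))"
```

```text
t 10.6 grasp now rack mm [ 49.1 -46.2 151.1] joints [-0.24  0.68  0.45  1.58 -0.09  2.77] gw 0.801 F [-0.1  0.3  0.5]
 tool-frame shift mm [16.   0.5 98.3] (in target axes [15.9  0.  98.3] ) turn deg [-0.29  0.07  0.02]
```

View pics/both4.png

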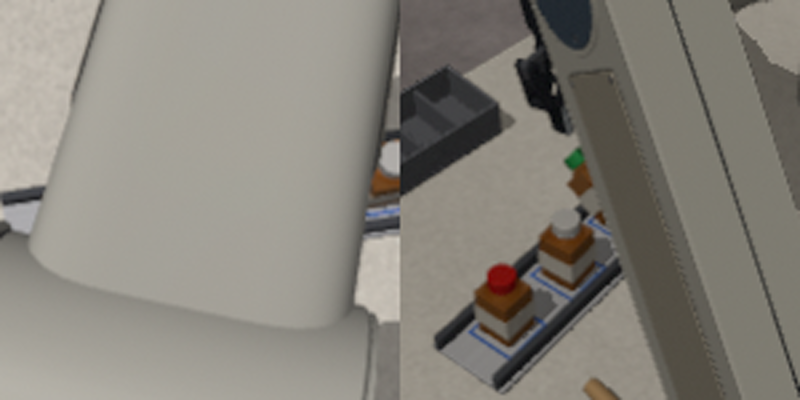

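Red (500,300) stands squarely on its square. Green is mostly hidden by the arm, with its cap at (575,158), so I'll descend on the earlier measurement and watch the force.

>>> step_arm([
  [[5,0.5,20],[0,0,0],0.6],
  [[5,0,20],[0,0,0],0.6],
  [[4,0,20],[0,0,0],0.6],
  [[2,0,10],[0,0,0],0.6],
  [[0,0,0],[0,0,0],0.6],
])

```text
time_s: 11.2
position: [0.6794, -0.1011, 0.1382]
tool_rot: [0.99, 0.069, -0.125, 0.008]
wrist_force: [-0.1, -0.5, 0.5]
grip_width: 0.803
grip_force: 0.0
```

>>> step_arm([
  [[0,0,10],[0,0,0],0.6],
  [[0,0,10],[0,0,0],0.6],
  [[0,0,10],[0,0,0],0.6],
  [[0,0,0],[0,0,0],0.6],
])

```text
time_s: 11.6
position: [0.6709, -0.102, 0.1073]
tool_rot: [0.99, 0.069, -0.126, 0.008]
wrist_force: [-0.2, 0.2, -0.5]
grip_width: 0.801
grip_force: 0.0
```

```bash
python3 -c "
from g import *
info(0.039,-.0465,.052,-15)"
```

```text
t 11.6 grasp now rack mm [ 40.2 -46.7  55.1] joints [-0.24  0.71  0.25  1.35 -0.09  2.77] gw 0.801 F [-0.2  0.2 -0.5]
 tool-frame shift mm [ 0.1 -0.3  3.3] (in target axes [ 0.1 -0.3  3.3] ) turn deg [-0.08 -0.5  -0.03]
```

Now close.

>>> step_arm([
  [[0,0,4],[0,0,0],0.6],
  [[0,0,0],[0,0,0],0.3],
  [[0,0,0],[0,0,0],0.1],
  [[0,0,0],[0,0,0],0.0],
  [[0,0,0],[0,0,0],-0.2],
])

```text
time_s: 12.1
position: [0.6709, -0.1022, 0.1052]
tool_rot: [0.99, 0.069, -0.125, 0.009]
wrist_force: [0.4, -0.1, 1.7]
grip_width: 0.511
grip_force: 40.4
```

>>> step_arm([
  [[0,0,0],[0,0,0],-0.4],
  [[0,0,0],[0,0,0],-0.6],
  [[0,0,0],[0,0,0],-0.6],
])

```text
time_s: 12.4
position: [0.6709, -0.1022, 0.1052]
tool_rot: [0.99, 0.069, -0.125, 0.009]
wrist_force: [-0.7, 0.0, 4.1]
grip_width: 0.51
grip_force: 40.5
```

>>> step_arm([
  [[-3.7,0,-14.5],[0,0,0],-0.6],
  [[-3.7,0,-14.5],[0,0,0],-0.6],
  [[-3.7,0,-14.5],[0,0,0],-0.6],
  [[-3.7,0,-14.5],[0,0,0],-0.6],
  [[-3.7,0,-14.5],[0,0,0],-0.6],
])

```text
time_s: 12.9
position: [0.6709, -0.1022, 0.1799]
tool_rot: [0.99, 0.069, -0.125, 0.008]
wrist_force: [-0.5, 0.0, -1.6]
grip_width: 0.51
grip_force: 41.1
```

>>> step_arm([
  [[-7.4,0,0.5],[0,7.86,0],-0.6],
  [[-7.4,0,0.5],[0,7.86,0],-0.6],
  [[-7.4,0,0.5],[0,7.86,0],-0.6],
  [[-7.4,0,0.5],[0,7.86,0],-0.6],
  [[-7.4,0,0.5],[0,7.86,0],-0.6],
])

```text
time_s: 13.4
position: [0.6345, -0.1072, 0.1772]
tool_rot: [0.973, 0.068, 0.218, -0.015]
wrist_force: [0.6, -0.8, -2.8]
grip_width: 0.509
grip_force: 41.1
```

>>> step_arm([
  [[-7.4,0,0.5],[0,7.86,0],-0.6],
  [[-7.4,0,0.5],[0,7.86,0],-0.6],
  [[0,0,0],[0,0,0],-0.6],
  [[0,0,0],[0,0,0],-0.6],
])

```text
time_s: 13.8
position: [0.6225, -0.1093, 0.1682]
tool_rot: [0.937, 0.065, 0.342, -0.024]
wrist_force: [1.2, -0.7, -1.0]
grip_width: 0.508
grip_force: 41.1
```

```bash
python3 -c "
from g import *
info(0,-.050,.115,40.5)
for n in ('top_5','side_5'): save(n)
for n in ('top','side'):
  try: capxz(manip.read_camera(n),'green',-.0467,(200,400,60,270))
  except Exception as e: print(n,e)
a=cv2.imread('pics/top_5.png')[90:240,220:370];b=cv2.imread('pics/side_5.png')[100:250,200:350]
cv2.imwrite('pics/both5.png',cv2.resize(np.hstack([a,b]),(800,400),interpolation=cv2.INTER_CUBIC))"
```

```text
t 13.8 grasp now rack mm [ 39.6 -47.3 126.9] joints [-0.43  0.24 -0.59  0.12  0.36  2.69] gw 0.508 F [ 1.2 -0.7 -1. ]
 tool-frame shift mm [-38.2   2.8 -16.5] (in target axes [-38.2   2.7 -16.7] ) turn deg [ 0.01  0.34 -0.13]
green [321, 122, 14, 14, 149] cap in plane y: [ 34.1 -46.7 180.1]
green [267, 135, 10, 9, 59] cap in plane y: [ 42.5 -46.7 160.5]
```

View pics/both5.png

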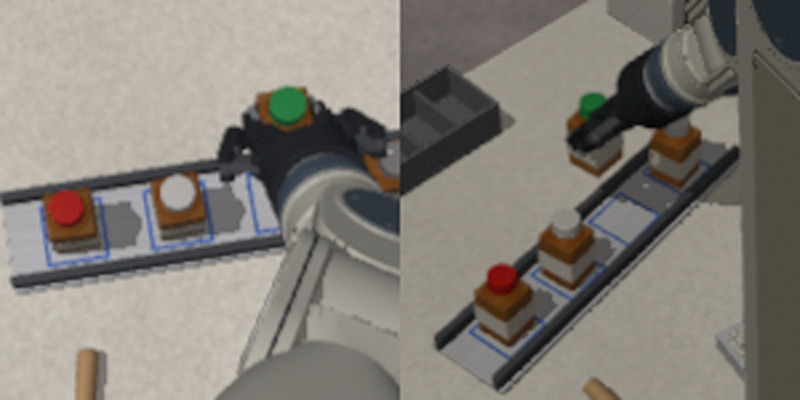

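Top shows red on its square with n2 unmoved. Green is held upright in the air, its cap at (288,105).

```bash
cat >> g.py <<'E'
def captop(c,color,z):
    h=cv2.cvtColor(c["frame"],cv2.COLOR_RGB2HSV);H,S,V=h[...,0],h[...,1],h[...,2]
    m=(((H<6)|(H>174))&(S>150)&(V>60)) if color=="red" else ((H>50)&(H<80)&(S>120)&(V>40))
    z0=np.zeros(m.shape,np.uint8);z0[60:270,200:400]=m[60:270,200:400]
    n,_,st,ce=cv2.connectedComponentsWithStats(z0);i=1+st[1:,4].argmax()
    q=R.from_rotvec([0,0,P[2]]).inv().apply(onz(c,*ce[i],z)-[P[0],P[1],0]);print(color,"top-view cap",st[i,4],(q*1e3).round(1))
E
python3 -c "
from g import *
t=manip.read_camera('top');captop(t,'green',.162);captop(t,'red',.088)"
```

```text
green top-view cap 147 [ 40.4 -49.1 162. ]
red top-view cap 139 [  2.8 149.1  88. ]
```

>>> step_arm([
  [[-10.2,0.8,-8.6],[0,0,0],-0.6],
  [[-10.2,0.8,-8.6],[0,0,0],-0.6],
  [[-10.2,0.8,-8.6],[0,0,0],-0.6],
  [[-12.9,0,15.3],[0,0,0],-0.6],
  [[-12.9,0,15.3],[0,0,0],-0.6],
])

```text
time_s: 14.55
position: [0.5829, -0.1175, 0.1288]
tool_rot: [0.936, 0.065, 0.345, -0.024]
wrist_force: [0.3, -0.6, -1.0]
grip_width: 0.506
grip_force: 41.2
```

>>> step_arm([
  [[-9.7,0,11.5],[0,0,0],-0.6],
  [[0,0,0],[0,0,0],-0.6],
  [[0,0,0],[0,0,0],-0.6],
])

```text
time_s: 14.85
position: [0.5834, -0.1171, 0.1134]
tool_rot: [0.936, 0.065, 0.344, -0.024]
wrist_force: [0.1, -0.7, -1.1]
grip_width: 0.508
grip_force: 41.1
```

```bash
python3 -c "
from g import *
info(0,-.050,.052,40.2)
captop(manip.read_camera('top'),'green',.105);capxz(manip.read_camera('side'),'green',-.050,(200,400,60,270))"
```

```text
t 14.85 grasp now rack mm [ -0.  -49.6  72.3] joints [-0.48  0.28 -0.74 -0.05  0.39  2.64] gw 0.508 F [ 0.1 -0.7 -1.1]
 tool-frame shift mm [-12.9   0.5  15.5] (in target axes [-12.9   0.5  15.5] ) turn deg [ 0.01 -0.2  -0.08]
green top-view cap 130 [-1.00e-01 -5.11e+01  1.05e+02]
green [280, 155, 10, 10, 66] cap in plane y: [  0.7 -50.  103. ]
```

>>> step_arm([
  [[-4.5,0,5.3],[0,0,0],-0.6],
  [[-3.9,0,4.6],[0,0,0],-0.6],
  [[-1.3,0,1.5],[0,0,0],-0.6],
  [[0,0,0],[0,0,0],-0.6],
])

```text
time_s: 15.35
position: [0.5847, -0.1169, 0.0991]
tool_rot: [0.936, 0.066, 0.346, -0.024]
wrist_force: [-1.1, 1.6, 5.1]
grip_width: 0.514
grip_force: 41.6
```

>>> step_arm([
  [[-0.6,0,0.8],[0,0,0],-0.6],
  [[0,0,0],[0,0,0],-0.6],
])

```text
time_s: 15.55
position: [0.5852, -0.1169, 0.099]
tool_rot: [0.935, 0.066, 0.347, -0.024]
wrist_force: [-3.0, 0.8, 11.9]
grip_width: 0.511
grip_force: 42.3
```

>>> step_arm([
  [[-0.6,0,0.8],[0,0,0],-0.6],
  [[0,0,0],[0,0,0],-0.6],
])

```text
time_s: 15.75
position: [0.5856, -0.117, 0.0988]
tool_rot: [0.935, 0.066, 0.348, -0.024]
wrist_force: [-6.3, 3.0, 17.6]
grip_width: 0.512
grip_force: 43.0
```

>>> step_arm([
  [[-0.6,0,0.8],[0,0,0],-0.6],
  [[0,0,0],[0,0,0],-0.6],
])

```text
time_s: 15.95
position: [0.5861, -0.117, 0.0986]
tool_rot: [0.935, 0.067, 0.348, -0.024]
wrist_force: [-9.0, 2.5, 25.0]
grip_width: 0.513
grip_force: 43.8
```

Contact came earlier than expected, so I'll ease the load off.

>>> step_arm([
  [[0.6,0,-0.8],[0,0,0],-0.6],
  [[0.6,0,-0.8],[0,0,0],-0.6],
  [[0.4,0,-0.5],[0,0,0],-0.6],
  [[0,0,0],[0,0,0],-0.6],
])

```text
time_s: 16.35
position: [0.585, -0.1172, 0.0989]
tool_rot: [0.936, 0.066, 0.346, -0.024]
wrist_force: [1.1, 1.1, 8.6]
grip_width: 0.511
grip_force: 41.5
```

```bash
python3 -c "
from g import *
info(0,-.050,.058,40.2)
captop(manip.read_camera('top'),'green',.088);capxz(manip.read_camera('side'),'green',-.050,(200,400,60,270))"
```

```text
t 16.35 grasp now rack mm [  1.6 -49.8  57.9] joints [-0.48  0.31 -0.76 -0.1   0.39  2.64] gw 0.511 F [1.1 1.1 8.6]
 tool-frame shift mm [-0.8  0.2 -1.1] (in target axes [-0.8  0.2 -1.1] ) turn deg [ 0.05 -0.38  0.02]
green top-view cap 130 [  2.1 -51.7  88. ]
green [279, 159, 11, 9, 66] cap in plane y: [  0.6 -50.   88.6]
```

>>> step_arm([
  [[0.3,0,-0.3],[0,0,0],-0.2],
  [[0,0,0],[0,0,0],0.05],
  [[0,0,0],[0,0,0],0.15],
  [[0,0,0],[0,0,0],0.3],
  [[0,0,0],[0,0,0],0.6],
])

```text
time_s: 16.95
position: [0.5836, -0.1167, 0.0978]
tool_rot: [0.936, 0.065, 0.344, -0.025]
wrist_force: [0.5, -0.5, -0.1]
grip_width: 0.791
grip_force: 0.0
```

>>> step_arm([
  [[0,0,0],[0,0,0],0.6],
  [[0,0,-10],[0,0,0],0.6],
  [[0,0,-15],[0,0,0],0.6],
  [[5,0,-15],[0,0,0],0.6],
  [[10,0,-20],[0,0,0],0.6],
])

```text
time_s: 17.45
position: [0.5556, -0.1205, 0.1537]
tool_rot: [0.936, 0.065, 0.344, -0.025]
wrist_force: [0.7, -1.0, -0.9]
grip_width: 0.802
grip_force: 0.0
```

>>> step_arm([
  [[19,0,-23],[0,0,0],0.6],
  [[22,0,-26],[0,0,0],0.6],
  [[22,0,-26],[0,0,0],0.6],
  [[22,0,-26],[0,0,0],0.6],
  [[0,0,0],[0,0,0],0.6],
])

```text
time_s: 17.95
position: [0.5569, -0.1215, 0.2918]
tool_rot: [0.935, 0.066, 0.348, -0.022]
wrist_force: [-0.0, -0.9, 1.0]
grip_width: 0.801
grip_force: 0.0
```

>>> step_arm([
  [[0,35,0],[0,0,0],0.6],
  [[0,40,0],[0,0,0],0.6],
  [[0,40,0],[0,0,0],0.6],
  [[0,40,0],[0,0,0],0.6],
  [[0,0,0],[0,0,0],0.6],
])

```text
time_s: 18.45
position: [0.5775, -0.2787, 0.2847]
tool_rot: [0.936, 0.064, 0.344, -0.023]
wrist_force: [0.6, 0.5, -0.1]
grip_width: 0.8
grip_force: 0.0
```

```bash
python3 -c "
from g import *
info(0,-.050,.058,40.2)
t=manip.read_camera('top');s=manip.read_camera('side')
captop(t,'green',.088);captop(t,'red',.088);capxz(s,'green',-.050,(200,400,60,270));capxz(s,'red',.15,(200,400,60,270))
a=t['frame'][110:215,205:405];b=s['frame'][130:250,205:340]
cv2.imwrite('pics/fin.png',np.hstack([cv2.resize(a,(480,252),interpolation=cv2.INTER_CUBIC),cv2.resize(b,(284,252),interpolation=cv2.INTER_CUBIC)])[:,:,::-1])"
```

```text
t 18.45 grasp now rack mm [ -28.5 -208.9  243.6] joints [-0.76  0.18 -0.3   0.6   0.53  2.38] gw 0.8 F [ 0.6  0.5 -0.1]
 tool-frame shift mm [ -99.  -158.8  159.4] (in target axes [ -97.9 -158.7  160.1] ) turn deg [ 0.16 -0.18 -0.2 ]
green top-view cap 129 [ -0.4 -51.1  88. ]
red top-view cap 140 [  2.7 149.1  88. ]
green [280, 159, 10, 10, 82] cap in plane y: [ -2.  -50.   86.7]
red [233, 199, 11, 12, 99] cap in plane y: [  1.3 150.   86.7]
```

View pics/fin.png

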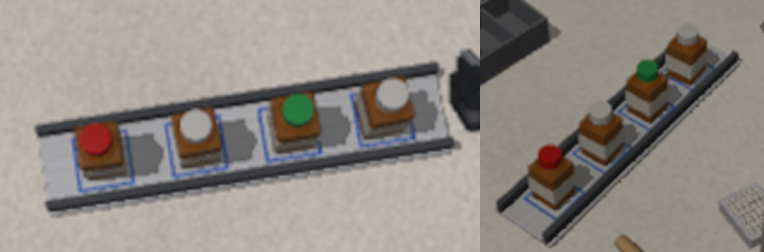

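All four bottles stand upright on their squares: red (95,140), green (298,110), whites unmoved. The gripper is clear, so I'll hand in.

```bash
python3 -c "
from workcell import manip
print(manip.close_job())"
```

```text
the job is handed in; nothing more can be done
None
```

I stood the red-capped bottle on square 3 and the green-capped one on square 1, each measured within about 3 mm of centre; the white-capped bottles looked undisturbed, and I handed the job in at about 18.5 s. The wrist force read about 142 N for one moment (limit 120 N), when a joint reached its range limit in free air; no failure showed, but the hand-in gave no verdict.

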